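# Load a dispersing tube into its graded drive well

### The arm

A 7-joint arm with a two-finger parallel gripper is mounted at the origin on a cart in front of the work surface, level with it; the furniture and walls round the work are solid. World frame = base frame: x ahead of the robot, y to its left, z up, the work surface at z = 0. Lengths are in m, angles in rad, forces in N, time in s.
With the tool pointing down it reaches from about 0.425 to 0.825 m from the base axis. Payload 3.6 kg.
Tool frame: the origin (TCP) lies at the very end of the fingers, on their centre line; the grasp point (between the pads) lies 19 mm behind it; z points along the fingers, y is the line along which they close (so a half turn about z gives the same grasp; the last joint's range is limited). The gripper opens to 85 mm and grips with 20 to 120 N. Pads are 22 mm wide; open, the fingers measure 114 mm over their backs; the gripper's body (76 mm by 85 mm) begins 54 mm behind the grasp point. The pads swing forward as they close: fully open they stand 13 mm farther back than shut.
Start: joints at [1.103, 0.615, -0.013, 1.423, 0.008, 1.103, -0.04], TCP at [0.278, -0.588, 0.2] pointing down, gripper open.
Joint ranges: [-3.12, 3.12], [-0.3, 2.06], [-1.34, 1.32], [0.26, 2.42], [-1.36, 4.5], [0.01, 1.98], [-2.84, 2.84]. Speed limits (rad/s): [2.79, 2.79, 3.14, 3.14, 3.14, 3.14, 3.14].

### API

Orientations are given as a rotation vector (axis times angle).
In Python, from bench import get_state, read_camera, calibration, close_job, spot_in gives the robot as it stands.
- The arm moves only by the tool carry_out, never from a script. Its argument "increments" is a list of rows, each a list of 4 numbers: the shift along the tool's x, y, z as a fraction of full scale, then the turn about the tool's z as a fraction of full scale. A call has 1 to 20 rows; each row shifts and turns the commanded pose from where the row before left it, along the tool's axes as they then stand; what a row does not reach is not made up. Full scale, the value 1, is 25 mm for a shift and 8 degrees for a turn. A row lasts 1/8 s, in which the tool goes at most 62.5 mm and 10.7 degrees, less where a joint would pass 70% of its speed; a pose out of reach is approached as far as the arm can. A call with a number of a shift or a turn outside -1 to 1 is refused whole. A call with a gripper value outside its range is refused whole. "gripper" is the closure, from 0 (fully open) to 1 (shut), set as the call begins (left out, the last holds). The fingers move at their own pace and stop on an object; the grip force is fixed at half the most. Time passes only in rows, so rows that do not move let the fingers close. It gives the time, the measured TCP pose, the force, the opening and the grip force at its end, in the units of the state.
- get_state(): the state, without advancing time (a new reading comes with each control period).
- read_camera(name): name is "scene" or "top"; returns (picture, depth): 480x640x3 uint8, red, green, blue; 480x640 float32, m along the optical axis (not along the pixel's ray), 0 where there is no reading.
- calibration(name): a dict with "fov_y" (degrees; the focal length in pixels is half the picture's height over the tangent of half this angle, whatever the lens; pixels are square), "cx", "cy" (the principal point, pixels), "position" and "rotation" of the camera in the world. Camera axes: x right, y up, looking along -z (the intrinsics and any distortion apply to the point x, -y, -z); pixel columns grow to the right and rows downward; lengths in m; the calibration is good to about 2 mm. A picture is of the moment at which its call begins. calibration takes no time and is no camera call.
- close_job(): hands the job in; it is judged then, once.
Trained networks look in the newest picture that a camera, given by its name, has taken for a name from the list of things; names that differ only in an ending like _2 or _b are one class to them, and where a whole thing is asked for, a point or a joint stands for the part that bears it (a point fixed in the world has none). Each returns a list of dicts, best first, with "confidence" (0 to 1); they miss things now and then, are a little off and sometimes report something else, mostly with a low value. They report only what shows in the picture. A call takes as long as a camera call.
- spot_in(camera, name): "position" ([column, row] in pixels, amid what is visible of it).
The state is a dict: "time": time; "q": joint angles; "joint_vel": joint speeds; "joint_torque": joint torques, N m; "ee_pos": TCP position; "ee_rot": TCP orientation; "force": force on the tool from outside, world axes, zero at the start; "torque": the same for the moment, N m; "finger_gap": opening from 0.0 (shut) to 1.0 (fully open); "grasp_force": force on a finger pad.
Only numpy, scipy, OpenCV 4.12 (cv2) and the standard library are available. Lean on these libraries where they do the work, as an engineer would, in place of code of your own. Each camera call takes 0.05 s, during which the arm holds its last target. There are 200 camera calls.

### The job

A dispersing tube (clear tube, ribbed grey cap, cross-slotted foot) stands on the bench beside the disperser, which has a row of four wells of increasing bore, the narrowest already loaded. Put the tube into the well that fits its diameter; its foot will usually meet the sprung drive blade at the bottom of the well, so keep pressing lightly and turn the tube by feel, up to a quarter turn, until a slot comes over the blade, its push is gone and the tube sits fully home and upright when you let go (otherwise it rises 7 mm again). The drive does not turn by hand: stop turning once the tube has engaged, never force it, and leave the other things on the bench as they are.

Things in the scene. Friction and masses are not known exactly. Their poses are not given: they have to be found in the camera images.
- tube: Tube to load: body 32 mm in diameter, 102 mm tall, about 110 g. Fixed grey ribbed cap, 37 mm wide, 76 to 102 mm above the origin: grasp it there. Origin: centre of the underside, z up the axis. The lowest 9 mm is a foot, tapering to 25 mm below, with two 6 mm slots crossing at the centre along its x and y axes, open below, so it couples at any quarter turn. Starts upright on the bench.
- disperser: White housing, 126 x 252 mm, with an aluminium block along it, its level top 74 mm above the bench. The block has a row of four round wells along y, 42 mm deep. Fixed to the bench, in another place each time. The tube should never bear on it with more than 25 N. Origin: on the bench under the housing; +y points along the row to the wider wells, z up.
- well_1 (a point): Centre of the mouth of the narrowest well, bore 24 mm, at one end of the row. A small tube (cap 27 mm wide, standing 43 mm above the block) is already in it and stays there.
- well_2 (a point): Centre of the mouth of the second well, bore 29 mm, 51 mm along the row from well_1, empty.
- well_3 (a point): Centre of the mouth of the third well, bore 34 mm, 54 mm along the row from well_2, empty. Its floor is 42 mm below this point.
- well_4 (a point): Centre of the mouth of the widest well, bore 39 mm, 57 mm along the row from well_3, empty.
- blade_3 (a point): Centre of the floor of the third well, where its drive blade stands up: 3 mm thick, 24 mm long, 7 mm tall, flat on top. The blade points any way about the vertical (this point's axes do not show it; not measured) and does not yield to turning. It is sprung: it sinks flush with the floor when pressed, at 3 N rising to 6.5 N. Wells 2 and 4 have such blades too.
- vial: Bystander: small glass vial with a white cap, 22 mm in diameter, 50 mm tall, standing. Origin: centre of its underside.
- beaker: Bystander: small glass beaker, 54 x 60 mm, 68 mm tall. Origin: centre of its underside.
- tape: Bystander: roll of tape lying flat, 72 mm in diameter, 19 mm tall. Origin: centre of its underside.
- cap: Bystander: blue bottle cap lying flat, 54 mm in diameter, 25 mm tall. Origin: centre of its underside.
- diluter: Tall fixed instrument right of the disperser, to keep the arm clear of: about 190 x 210 mm and 455 mm tall. Origin: on the bench near its middle.
- pipette_stand: Fixed pipette stand farther right, to keep the arm clear of: 170 mm across, 350 mm tall with its pipettes. Origin: on the bench under its post.

How it is judged:
By the outcome, as a careful person would: the job done as asked, in the order asked, and still so for the second after the job is handed in, with the robot touching nothing.
It also fails if it takes over 64 s, if anything falls off the work surface, if the arm or the gripper's body presses on something with over 40 N, if the wrist force passes 120 N, or if a joint passes its speed limit or range.

## Working session

There is one attempt and no reset: what is moved stays moved. The work goes in short steps, Python scripts to look and compute and a tool call to move; the robot and the scene stay as the last step left them, time stands still between calls to the robot, and variables do not carry over. Pictures are saved under pics/ and viewed, at most 10 in all, crops included, and the job is handed in when it is done.

Besides the shell and the picture viewer there is one more tool, called after "Emit:" as name(argument=value, ...), one argument or row to a line, values as JSON. carry_out: Moves the arm, as the interface text tells. Its arguments: {"type":"object","properties":{"increments":{"type":"array","items":{"type":"array","items":{"type":"number"}}},"gripper":{"type":"number"}},"required":["increments"]}

```bash
mkdir -p pics; cat > h.py <<'E'
import numpy as np, cv2
from bench import *
def setup(n):
    c=calibration(n); c['f']=240/np.tan(np.radians(c['fov_y'])/2); return c
def world(c,u,v,d):
    u,v,d=map(np.asarray,(u,v,d))
    p=np.stack([(u-c['cx'])/c['f']*d,-(v-c['cy'])/c['f']*d,-d],-1)
    return p@np.array(c['rotation']).T+np.array(c['position'])
def cloud(c,D):
    v,u=np.mgrid[:480,:640]; P=world(c,u,v,D); P[D==0]=np.nan; return P
def pix(c,p):
    q=(np.asarray(p)-np.array(c['position']))@np.array(c['rotation']); return c['cx']+c['f']*q[...,0]/-q[...,2], c['cy']-c['f']*q[...,1]/-q[...,2]
def save(n,img): cv2.imwrite('pics/'+n,cv2.cvtColor(img,cv2.COLOR_RGB2BGR))
E
python3 - <<'E'
from h import *
s=get_state(); print({k:np.round(v,3) for k,v in s.items()})
for n in('top','scene'):
    I,D=read_camera(n); save(n+'0.png',I); np.savez(n+'0.npz',I=I,D=D); c=setup(n); print(n,c)
    P=cloud(c,D)
    for t in('tube','disperser','vial','beaker','well_3','tape','cap','diluter'):
        for r in spot_in(n,t)[:3]:
            u,v=map(int,np.round(r['position'])); print(t,round(r['confidence'],2),u,v,np.round(P[min(v,479),min(u,639)],3))
E
```

```text
{'time': np.float64(0.0), 'q': array([ 1.103,  0.616, -0.013,  1.425,  0.008,  1.103, -0.04 ]), 'joint_vel': array([-0.   , -0.001,  0.001,  0.   , -0.001, -0.   ,  0.001]), 'joint_torque': array([ 1.0000e-03, -4.6922e+01,  2.5900e-01, -1.7103e+01,  1.0000e-02,
        1.0000e-02,  0.0000e+00]), 'ee_pos': array([ 0.278, -0.587,  0.199]), 'ee_rot': array([-3.063e+00, -6.880e-01,  1.000e-03]), 'force': array([-0.206, -0.175,  0.617]), 'torque': array([0.031, 0.003, 0.032]), 'grasp_force': np.float64(0.0), 'finger_gap': np.float64(1.0)}
top {'fov_y': 56.67284710377687, 'cx': 314.5594135612085, 'cy': 244.83527110950973, 'position': array([0.35437651, 0.1091124 , 1.17213853]), 'rotation': array([ 0.12885273, -0.16617648, -1.57356857]), 'f': np.float64(445.0503539790378)}Traceback (most recent call last):
  File "<stdin>", line 5, in <module>
  File "h.py", line 10, in cloud
    v,u=np.mgrid[:480,:640]; P=world(c,u,v,D); P[D==0]=np.nan; return P
                               ~~~~~^^^^^^^^^
  File "h.py", line 8, in world
    return p@np.array(c['rotation']).T+np.array(c['position'])
           ~~~~~~~~~~~~~~~~~~~~~~~~~~~^~~~~~~~~~~~~~~~~~~~~~~~
ValueError: operands could not be broadcast together with shapes (480,640) (3,)
```

View pics/top0.png

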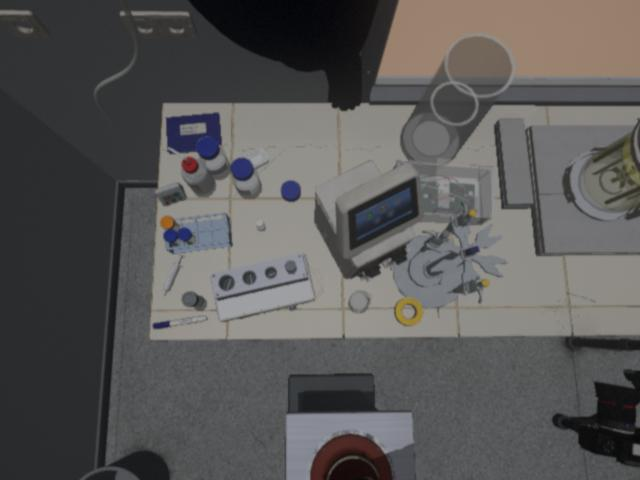

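```bash
sed -i "s/; c\['f'\]/; c['rotation']=cv2.Rodrigues(np.array(c['rotation'],float))[0]; c['f']/" h.py
python3 - <<'E'
from h import *
for n in('top','scene'):
    I,D=read_camera(n); save(n+'0.png',I); np.savez(n+'0.npz',I=I,D=D); c=setup(n); print(n,c)
    P=cloud(c,D)
    for t in('tube','disperser','vial','beaker','well_3','tape','cap','diluter'):
        for r in spot_in(n,t)[:3]:
            u,v=map(int,np.round(r['position'])); print(t,round(r['confidence'],2),u,v,np.round(P[min(v,479),min(u,639)],3))
I=np.load('top0.npz')['I'][230:350,140:340]; save('topc.png',cv2.resize(I,None,fx=4,fy=4,interpolation=cv2.INTER_CUBIC))
E
```

```text
top {'fov_y': 56.67284710377687, 'cx': 314.5594135612085, 'cy': 244.83527110950973, 'position': array([0.35437651, 0.1091124 , 1.17213853]), 'rotation': array([[-0.01006137,  0.9824116 , -0.18645699],
       [-0.99968799, -0.00561905,  0.02433813],
       [ 0.02286235,  0.18664369,  0.98216162]]), 'f': np.float64(445.0503539790378)}
tube 0.73 196 298 [0.431 0.367 0.098]
tube 0.31 263 288 [0.459 0.213 0.038]
disperser 0.9 263 286 [0.461 0.21  0.071]
vial 0.69 261 289 [0.457 0.219 0.034]
beaker 0.75 361 300 [ 0.427 -0.038  0.02 ]
well_3 0.94 262 285 [0.463 0.212 0.077]
tape 0.65 404 319 [ 0.378 -0.148  0.017]
tape 0.2 196 296 [0.435 0.367 0.099]
cap 0.84 292 192 [0.717 0.14  0.024]
scene {'fov_y': 56.014463630070175, 'cx': 318.4806794316915, 'cy': 235.61462549134313, 'position': array([-0.1278941 ,  0.62765035,  0.5234842 ]), 'rotation': array([[-0.61000956,  0.37563259, -0.69770229],
       [-0.79232575, -0.27758798,  0.54329073],
       [ 0.01040394,  0.88422004,  0.4669547 ]]), 'f': np.float64(451.2369429746925)}
tube 0.91 225 317 [0.418 0.39  0.07 ]
disperser 0.58 288 287 [0.451 0.246 0.051]
beaker 0.94 401 252 [ 0.41  -0.01   0.056]
well_3 0.95 294 289 [0.455 0.231 0.038]
tape 0.88 448 255 [ 0.382 -0.136  0.018]
cap 0.78 259 234 [0.707 0.157 0.025]
```

View pics/topc.png

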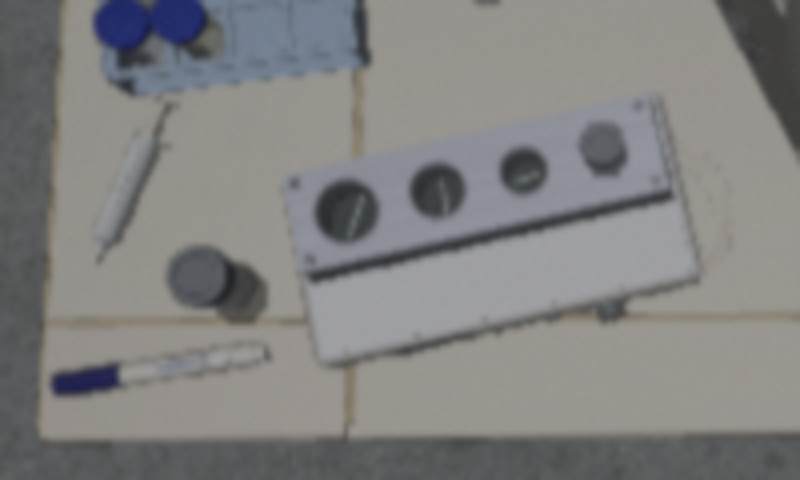

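View pics/scene0.png

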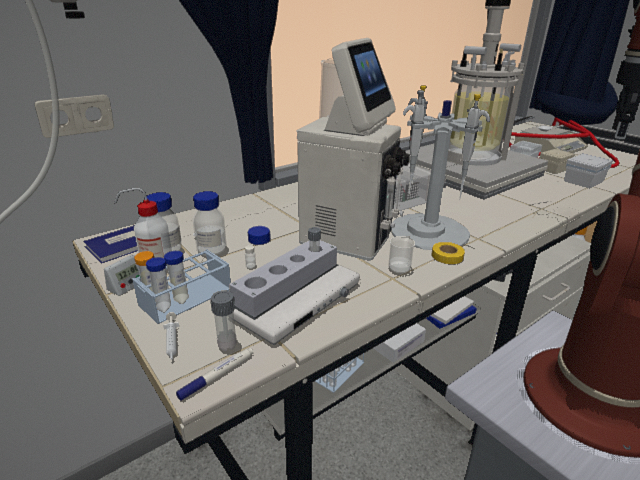

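```bash
cat >> h.py <<'E'
def ray(c,u,v,z):
    a=world(c,u,v,1.0); o=np.array(c['position']); return o+(a-o)*((z-o[2])/(a-o)[...,2:3])
E
python3 - <<'E'
from h import *
c=setup('top'); Z=np.load('top0.npz'); P=cloud(c,Z['D']); I=Z['I']
g=cv2.cvtColor(I,cv2.COLOR_RGB2GRAY)
m=(P[...,2]>.094)&(P[...,2]<.11)&(abs(P[...,0]-.43)<.05)&(abs(P[...,1]-.37)<.06)
q=P[m]; print('captop depth',m.sum(),q.mean(0),(q.min(0)+q.max(0))/2,np.ptp(q,0))
conv=lambda U,V:((U+.5)/4-.5+140,(V+.5)/4-.5+230)
print('cap ray',ray(c,*conv(200,276),.1))
# block top height
b=P[255:300,215:305].reshape(-1,3); b=b[(b[:,2]>.06)&(b[:,2]<.09)]; print('block z',np.median(b[:,2]),len(b))
# wells: interior = depth below the block top, seen on plane z=.074 ; sub-pixel by dark threshold
W=[]
for U,V,R in((523,169,29),(437,189,34),(346,210,39)):
    u,v=conv(U,V); r=int(R/1000*445/1.1/2)+5
    u0,v0=int(u),int(v); k=8
    s=cv2.resize(g[v0-r:v0+r+1,u0-r:u0+r+1],None,fx=k,fy=k,interpolation=cv2.INTER_CUBIC)
    t=(cv2.GaussianBlur(s,(0,0),3)<118).astype(np.uint8)
    cs,_=cv2.findContours(t,cv2.RETR_EXTERNAL,cv2.CHAIN_APPROX_NONE); cc=max(cs,key=cv2.contourArea); h=cv2.convexHull(cc)
    pts=np.array([ray(c,(x+.5)/k-.5+u0-r,(y+.5)/k-.5+v0-r,.074)[:2] for x,y in h[:,0]])
    (ex,ey),(ea,eb),an=cv2.fitEllipse((pts*1000).astype(np.float32)); W.append((ex,ey)); print(R,'ellipse',ex,ey,ea,eb,'hand',ray(c,u,v,.074))
W=np.array(W); print(np.linalg.norm(np.diff(W,axis=0),axis=1), np.degrees(np.arctan2(*(W[2]-W[0])[::-1])))
print('blade',[ray(c,*conv(*p),.039) for p in((439,170),(447,212))])
s=np.load('scene0.npz'); c2=setup('scene')
for x in W: print('in scene',pix(c2,[x[0]/1e3,x[1]/1e3,.074]))
print('in scene captop',pix(c2,ray(c,*conv(200,276),.102)))
S=s['I'][225:355,190:340]; save('scenec.png',cv2.resize(S,None,fx=5,fy=4.6,interpolation=cv2.INTER_CUBIC)) if 0 else save('scenec.png',cv2.resize(S,(690,598),interpolation=cv2.INTER_CUBIC))
B=g[262:292,235:265]; save('well3.png',cv2.resize(I[264:292,236:264],(600,600),interpolation=cv2.INTER_CUBIC))
E
```

```text
captop depth 188 [0.43010952 0.38298558 0.10141417] [0.42968833 0.38447118 0.10153317] [0.0354408  0.03592898 0.01358709]
cap ray [0.42917749 0.38158846 0.1       ]
block z 0.0738008347690613 1799
29 ellipse 494.42767333984375 192.0770263671875 31.129785537719727 31.170591354370117 hand [0.49527924 0.19210032 0.074     ]
34 ellipse 482.64190673828125 244.94149780273438 36.003700256347656 36.225364685058594 hand [0.4832293  0.24499189 0.074     ]
39 ellipse 470.25518798828125 300.48175048828125 41.03097152709961 41.37900924682617 hand [0.47066298 0.30059337 0.074     ]
[54.16231748 56.9047491 ] 102.57037674107669
blade [array([0.49950986, 0.24826173, 0.039     ]), array([0.47260449, 0.24272986, 0.039     ])]
in scene (np.float64(298.40559207537785), np.float64(257.52698259293476))
in scene (np.float64(278.9717286089611), np.float64(268.70153277287034))
in scene (np.float64(256.6339366430406), np.float64(281.5476869879593))
in scene captop (np.float64(225.16845352669975), np.float64(295.23080822192054))
```

View pics/scenec.png

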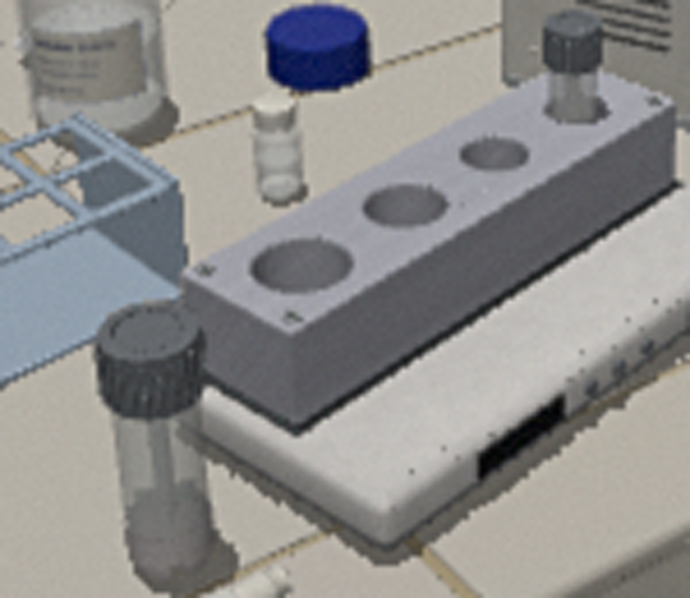

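View pics/well3.png

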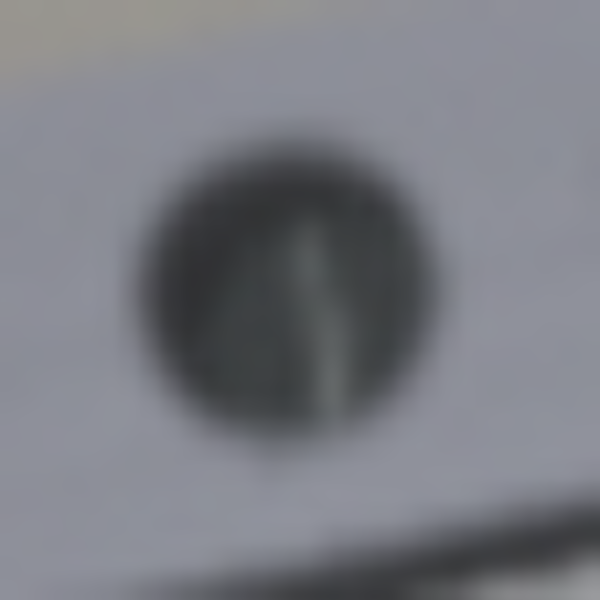

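```bash
python3 - <<'E'
from h import *
R=cv2.Rodrigues(get_state()['ee_rot'])[0]; print(np.round(R,3))
for n in('top','scene'):
    P=cloud(setup(n),np.load(n+'0.npz')['D']).reshape(-1,3)
    for y in np.arange(-.6,.5,.05):
        q=P[(P[:,1]>=y)&(P[:,1]<y+.05)&(P[:,2]>.04)&(P[:,0]>.3)&(P[:,0]<.75)&(P[:,2]<.7)]
        if len(q)>5: print(n,round(y,2),[ (round(np.percentile(q[q[:,2]>z][:,0],1),3) if (q[:,2]>z).sum()>4 else None) for z in(.04,.12,.2,.3,.4)],'zmax',round(np.percentile(q[:,2],99.5),3))
# cap in scene: ellipse
c=setup('scene'); I=np.load('scene0.npz')['I']; P=cloud(c,np.load('scene0.npz')['D'])
m=(P[...,2]>.076)&(P[...,2]<.11)&(abs(P[...,0]-.43)<.05)&(abs(P[...,1]-.383)<.05)
q=P[m]; print(q.min(0),q.max(0)); 
from scipy.optimize import least_squares
q=q[q[:,2]<.099]; r=least_squares(lambda p:np.hypot(q[:,0]-p[0],q[:,1]-p[1])-.0185,[.43,.383],loss='soft_l1',f_scale=.001); print('scene cap',r.x,len(q))
E
```

```text
[[ 0.904  0.428 -0.   ]
 [ 0.428 -0.904  0.   ]
 [ 0.    -0.    -1.   ]]
top -0.6 [np.float64(0.546), np.float64(0.682), np.float64(0.679), np.float64(0.68), None] zmax 0.332
top -0.55 [np.float64(0.544), None, None, None, None] zmax 0.06
top -0.5 [np.float64(0.679), None, None, None, None] zmax 0.044
top -0.45 [np.float64(0.684), None, None, None, None] zmax 0.043
top -0.4 [np.float64(0.63), None, None, None, None] zmax 0.093
top -0.35 [np.float64(0.489), np.float64(0.484), np.float64(0.484), None, None] zmax 0.281
top -0.3 [np.float64(0.461), np.float64(0.458), np.float64(0.458), None, None] zmax 0.285
top -0.25 [np.float64(0.416), np.float64(0.411), np.float64(0.411), np.float64(0.406), None] zmax 0.35
top -0.2 [np.float64(0.448), np.float64(0.448), np.float64(0.448), np.float64(0.522), None] zmax 0.35
top -0.15 [np.float64(0.472), np.float64(0.472), np.float64(0.472), np.float64(0.536), np.float64(0.601)] zmax 0.404
top -0.1 [np.float64(0.431), np.float64(0.492), np.float64(0.492), np.float64(0.535), np.float64(0.575)] zmax 0.452
top -0.05 [np.float64(0.412), np.float64(0.469), n
[... 2168 characters left out ...]
4(0.544)] zmax 0.439
scene 0.1 [np.float64(0.473), None, None, None, None] zmax 0.118
scene 0.15 [np.float64(0.463), None, None, None, None] zmax 0.117
scene 0.2 [np.float64(0.451), np.float64(0.721), None, None, None] zmax 0.14
scene 0.25 [np.float64(0.44), np.float64(0.716), None, None, None] zmax 0.14
scene 0.3 [np.float64(0.433), None, None, None, None] zmax 0.076
scene 0.35 [np.float64(0.412), np.float64(0.73), None, None, None] zmax 0.162
scene 0.4 [np.float64(0.421), np.float64(0.735), None, None, None] zmax 0.147
scene 0.45 [np.float64(0.555), None, None, None, None] zmax 0.112
[0.41017571 0.33554864 0.07653573] [0.47410336 0.4055965  0.10384431]
scene cap [0.43068612 0.38635841] 275
```

Emit:
carry_out(
  increments=[
    [0,0,-1,-1],
    [0,0,-1,-1],
    [0,0,-1,-1],
    [0,0,-1,-1],
    [0,0,-1,-1],
    [0,0,-1,-1],
    [0,0,-1,-1],
    [0,0,-1,-1],
    [0,0,-1,-0.083],
    [0,0,-1,0],
  ],
  gripper=0,
)

```text
time: 2.2
ee_pos: [0.2777, -0.5875, 0.4511]
ee_rot: [2.222, 2.221, -0.0]
force: [0.2, -0.6, -0.1]
finger_gap: 1.001
grasp_force: 0.0
```

Emit:
carry_out(
  increments=[
    [1,0.38,0,0],
    [1,0.38,0,0],
    [1,0.38,0,0],
    [1,0.38,0,0],
    [1,0.38,0,0],
    [1,0.38,0,0],
    [1,0.38,0,0],
    [1,0.38,0,0],
    [1,0.38,0,0],
    [1,0.38,0,0],
    [1,0.38,0,0],
    [1,0.38,0,0],
    [1,0.38,0,0],
    [1,0.38,0,0],
    [1,0.38,0,0],
    [1,0.38,0,0],
    [1,0,0,0],
    [1,0,0,0],
  ],
)

```text
time: 4.45
ee_pos: [0.43, -0.1367, 0.4503]
ee_rot: [2.222, 2.221, 0.0]
force: [-0.7, 0.9, -0.5]
finger_gap: 1.003
grasp_force: 0.0
```

Emit:
carry_out(
  increments=[
    [1,0,0,0],
    [1,0,0,0],
    [1,0,0,0],
    [1,0,0,0],
    [1,0,0,0],
    [1,0,0,0],
    [1,0,0,0],
    [1,0,0,0],
    [1,0,0,0],
    [1,0,0,0],
    [1,0,0,0],
    [1,0,0,0],
    [1,0,1,0],
    [1,0,1,0],
    [1,0,1,0],
    [1,0,1,0],
    [1,0,1,0],
    [1,0,1,0],
    [1,0,1,0],
    [1,0,1,0],
  ],
)

```text
time: 6.95
ee_pos: [0.4305, 0.363, 0.2495]
ee_rot: [2.222, 2.22, 0.0]
force: [-0.1, -0.5, 0.6]
finger_gap: 1.001
grasp_force: 0.0
```

Emit:
carry_out(
  increments=[
    [0.9,0,1,0],
    [0,0,1,0],
    [0,0,0.6,0],
    [0,0,0,0],
  ],
)

```text
time: 7.45
ee_pos: [0.4303, 0.3839, 0.1844]
ee_rot: [2.222, 2.22, -0.003]
force: [-0.0, 0.4, -0.1]
finger_gap: 1.001
grasp_force: 0.0
```

```bash
python3 - <<'E'
from h import *
s=get_state(); print(s['ee_pos'],s['ee_rot'],s['q'])
I,D=read_camera('scene'); c=setup('scene'); P=cloud(c,D)
p=s['ee_pos']; 
for q in (p,p+[.05,0,0],p-[.05,0,0],[p[0],p[1],.102],[.430,.3845,.102]): print(pix(c,q))
save('s1.png',cv2.resize(I[185:365,130:330],(667,600),interpolation=cv2.INTER_CUBIC))
E
```

```text
[0.43030224 0.38388654 0.18440735] [ 2.22235879  2.21992702 -0.00333072] [-0.35269046  0.59479444 -0.67450767  1.64946367  0.4159353   1.04774457
 -1.15672587]
(np.float64(218.3837000167851), np.float64(250.52437660942684))
(np.float64(204.02077012102725), np.float64(237.94572844464247))
(np.float64(234.2994674570606), np.float64(264.4629560188332))
(np.float64(223.20475451645598), np.float64(295.4750413501468))
(np.float64(222.94300241115434), np.float64(295.69872994468443))
```

View pics/s1.png

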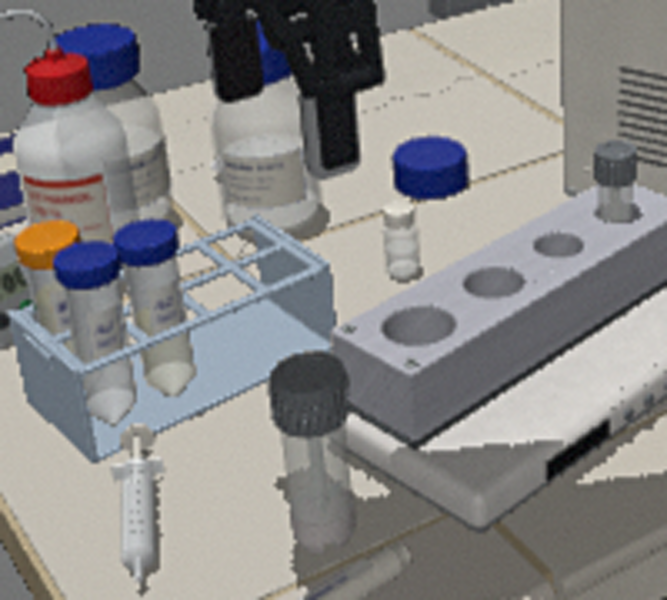

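```bash
python3 - <<'E'
from h import *
s=get_state(); print(s['ee_pos'],s['time'])
for n in('scene','top'):
    I,D=read_camera(n); c=setup(n); P=cloud(c,D)
    m=(abs(P[...,0]-.43)<.09)&(abs(P[...,1]-.384)<.06)&(P[...,2]>.125)&(P[...,2]<.32)
    q=P[m]; 
    for z in np.arange(.14,.32,.015):
        w=q[(q[:,2]>=z)&(q[:,2]<z+.015)]
        if len(w)>3: print(n,round(z,3),len(w),'x',np.round(np.percentile(w[:,0],[2,98]),3),'y',np.round(np.percentile(w[:,1],[2,98]),3))
E
```

```text
[0.4306649  0.38465022 0.1855126 ] 7.5
scene 0.23 260 x [0.374 0.477] y [0.375 0.397]
scene 0.245 314 x [0.373 0.477] y [0.375 0.397]
scene 0.26 260 x [0.373 0.48 ] y [0.376 0.398]
scene 0.275 472 x [0.356 0.497] y [0.374 0.401]
scene 0.29 556 x [0.358 0.499] y [0.375 0.403]
scene 0.305 610 x [0.359 0.496] y [0.375 0.405]
top 0.23 10 x [0.473 0.485] y [0.372 0.381]
top 0.245 12 x [0.474 0.486] y [0.371 0.378]
top 0.26 10 x [0.474 0.491] y [0.371 0.377]
top 0.275 83 x [0.476 0.502] y [0.37 0.39]
top 0.29 42 x [0.465 0.502] y [0.366 0.379]
top 0.305 22 x [0.472 0.501] y [0.369 0.379]
```

```bash
python3 - <<'E'
from h import *
for n in('top','scene'):
    Z=np.load(n+'0.npz');P=cloud(setup(n),Z['D'])
    m=(np.hypot(P[...,0]-.278,P[...,1]+.588)<.09)&(P[...,2]>.1)&(P[...,2]<.4)
    q=P[m]; print(n,m.sum())
    for z in np.arange(.1,.4,.015):
        w=q[(q[:,2]>=z)&(q[:,2]<z+.015)]
        if len(w): print(round(z,3),len(w),np.round(w.min(0),3),np.round(w.max(0),3))
s=get_state(); print(s['finger_gap'],s['q'])
E
```

```text
top 235
0.235 5 [ 0.262 -0.544  0.245] [ 0.268 -0.539  0.249]
0.25 50 [ 0.248 -0.546  0.25 ] [ 0.27  -0.534  0.265]
0.265 33 [ 0.255 -0.544  0.265] [ 0.269 -0.534  0.28 ]
0.28 35 [ 0.236 -0.543  0.282] [ 0.27  -0.518  0.295]
0.295 97 [ 0.236 -0.536  0.295] [ 0.267 -0.516  0.309]
0.31 15 [ 0.254 -0.524  0.31 ] [ 0.261 -0.518  0.319]
scene 1416
0.235 35 [ 0.248 -0.626  0.244] [ 0.306 -0.535  0.25 ]
0.25 105 [ 0.247 -0.627  0.25 ] [ 0.307 -0.531  0.265]
0.265 109 [ 0.247 -0.63   0.265] [ 0.309 -0.529  0.28 ]
0.28 96 [ 0.237 -0.643  0.28 ] [ 0.318 -0.517  0.295]
0.295 149 [ 0.235 -0.641  0.295] [ 0.319 -0.511  0.31 ]
0.31 137 [ 0.236 -0.603  0.31 ] [ 0.305 -0.513  0.325]
0.325 170 [ 0.238 -0.638  0.325] [ 0.316 -0.517  0.34 ]
0.34 144 [ 0.241 -0.637  0.34 ] [ 0.317 -0.518  0.355]
0.355 152 [ 0.255 -0.57   0.355] [ 0.31  -0.546  0.37 ]
0.37 165 [ 0.26  -0.574  0.37 ] [ 0.314 -0.545  0.385]
0.385 154 [ 0.263 -0.572  0.385] [ 0.312 -0.544  0.4  ]
0.9992263802812407 [-0.35240107  0.59267377 -0.67607805  1.64704214  0.41577967  1.04775414
 -1.15672547]
```

Emit:
carry_out(
  increments=[
    [0,0,1,0],
    [0,0,0.6,0],
    [0,0,0,0],
  ],
)

```text
time: 7.98
ee_pos: [0.4301, 0.3843, 0.1446]
ee_rot: [2.222, 2.221, -0.003]
force: [0.3, -0.9, -0.7]
finger_gap: 1.005
grasp_force: 0.0
```

```bash
python3 - <<'E'
from h import *
s=get_state(); print(s['ee_pos'],s['time'])
I,D=read_camera('scene'); c=setup('scene'); P=cloud(c,D)
m=(abs(P[...,0]-.43)<.09)&(abs(P[...,1]-.384)<.06)&(P[...,2]>.12)&(P[...,2]<.3)
q=P[m]
for z in np.arange(.12,.25,.005):
    w=q[(q[:,2]>=z)&(q[:,2]<z+.005)]
    if len(w)>3: print(round(z,3),len(w),'x',np.round(np.percentile(w[:,0],[2,98]),3),'y',np.round(np.percentile(w[:,1],[2,98]),3))
save('s2.png',cv2.resize(I[185:365,130:330],(667,600),interpolation=cv2.INTER_CUBIC))
E
```

```text
[0.43009225 0.38426472 0.14464181] 7.975
0.185 12 x [0.381 0.475] y [0.378 0.393]
0.19 72 x [0.379 0.476] y [0.376 0.396]
0.195 79 x [0.374 0.477] y [0.376 0.396]
0.2 99 x [0.373 0.476] y [0.375 0.397]
0.205 85 x [0.373 0.478] y [0.375 0.396]
0.21 99 x [0.373 0.477] y [0.375 0.397]
0.215 98 x [0.373 0.476] y [0.376 0.396]
0.22 103 x [0.373 0.48 ] y [0.375 0.396]
0.225 62 x [0.373 0.481] y [0.376 0.397]
0.23 59 x [0.367 0.485] y [0.382 0.399]
0.235 108 x [0.355 0.496] y [0.375 0.399]
0.24 169 x [0.355 0.498] y [0.374 0.399]
0.245 158 x [0.356 0.499] y [0.374 0.402]
```

Emit:
carry_out(
  increments=[
    [0,0,0,0],
    [0,0,0,0],
    [0,0,0,0],
    [0,0,0,0],
    [0,0,0,0],
    [0,0,0,0],
    [0,0,0,0],
    [0,0,0,0],
  ],
  gripper=0.6,
)

```text
time: 9.02
ee_pos: [0.4303, 0.3849, 0.1453]
ee_rot: [-2.222, -2.221, -0.0]
force: [-0.4, 0.8, -0.2]
finger_gap: 0.403
grasp_force: 0.0
```

```bash
python3 - <<'E'
from h import *
s=get_state(); print(s['ee_pos'],s['time'],s['finger_gap'])
I,D=read_camera('scene'); c=setup('scene'); P=cloud(c,D)
m=(abs(P[...,0]-.43)<.09)&(abs(P[...,1]-.384)<.06)&(P[...,2]>.11)&(P[...,2]<.3)
q=P[m]
for z in np.arange(.11,.25,.005):
    w=q[(q[:,2]>=z)&(q[:,2]<z+.005)]
    if len(w)>3: print(round(z,3),len(w),'x',np.round(np.percentile(w[:,0],[2,98]),3),'y',np.round(np.percentile(w[:,1],[2,98]),3))
save('s3.png',cv2.resize(I[185:365,130:330],(667,600),interpolation=cv2.INTER_CUBIC))
E
```

```text
[0.43025887 0.3849015  0.14525783] 9.025 0.40280933535003355
0.175 31 x [0.405 0.449] y [0.376 0.393]
0.18 56 x [0.401 0.451] y [0.375 0.397]
0.185 69 x [0.399 0.45 ] y [0.377 0.397]
0.19 78 x [0.398 0.452] y [0.38  0.397]
0.195 82 x [0.398 0.451] y [0.379 0.397]
0.2 78 x [0.398 0.451] y [0.378 0.397]
0.205 82 x [0.399 0.452] y [0.378 0.397]
0.21 79 x [0.398 0.455] y [0.381 0.397]
0.215 34 x [0.401 0.453] y [0.384 0.398]
0.22 66 x [0.383 0.473] y [0.38 0.4 ]
0.225 121 x [0.38  0.474] y [0.375 0.399]
0.23 137 x [0.379 0.476] y [0.375 0.399]
0.235 82 x [0.376 0.481] y [0.376 0.399]
0.24 115 x [0.374 0.481] y [0.375 0.403]
0.245 159 x [0.372 0.482] y [0.376 0.403]
0.25 137 x [0.37  0.486] y [0.375 0.403]
```

View pics/s3.png

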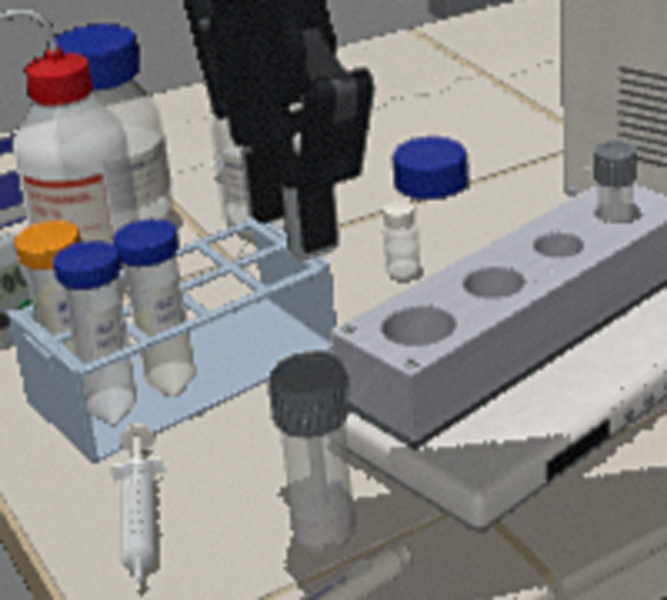

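Emit:
carry_out(
  increments=[
    [0,0,0,0],
    [0,0,0,0],
    [0,0,0,0],
    [0,0,0,0],
    [0,0,0,0],
    [0,0,0,0],
    [0,0,0.7,0],
    [0,0,0.7,0],
    [0,0,0.7,0],
    [0,0,0.7,0],
    [0,0,0,0],
  ],
  gripper=0,
)

```text
time: 10.45
ee_pos: [0.4294, 0.3838, 0.0732]
ee_rot: [-2.221, -2.221, 0.006]
force: [1.0, 0.0, 0.9]
finger_gap: 0.997
grasp_force: 0.0
```

Emit:
carry_out(
  increments=[
    [0,0,0.5,0],
    [0,0,0.4,0],
    [0,0,0,0],
  ],
)

```text
time: 10.82
ee_pos: [0.4299, 0.3843, 0.0519]
ee_rot: [2.222, 2.221, -0.002]
force: [-0.4, -0.7, -0.0]
finger_gap: 0.997
grasp_force: 0.0
```

Emit:
carry_out(
  increments=[
    [0,0,0,0],
    [0,0,0,0],
    [0,0,0,0],
    [0,0,0,0],
    [0,0,0,0],
    [0,0,0,0],
    [0,0,0,0],
    [0,0,0,0],
  ],
  gripper=0.8,
)

```text
time: 11.82
ee_pos: [0.4306, 0.3856, 0.0535]
ee_rot: [-2.222, -2.221, -0.003]
force: [-0.4, -0.8, 5.1]
finger_gap: 0.408
grasp_force: 60.3
```

```bash
python3 - <<'E'
from h import *
s=get_state(); print(s['ee_pos'],s['time'],s['finger_gap'],s['grasp_force'],s['force'])
I,D=read_camera('scene')
save('s4.png',cv2.resize(I[185:365,130:330],(667,600),interpolation=cv2.INTER_CUBIC))
E
```

```text
[0.43063343 0.38561554 0.05349128] 11.825 0.40821754647326536 60.26899337768555 [-0.44397123 -0.79230644  5.05315289]
```

View pics/s4.png

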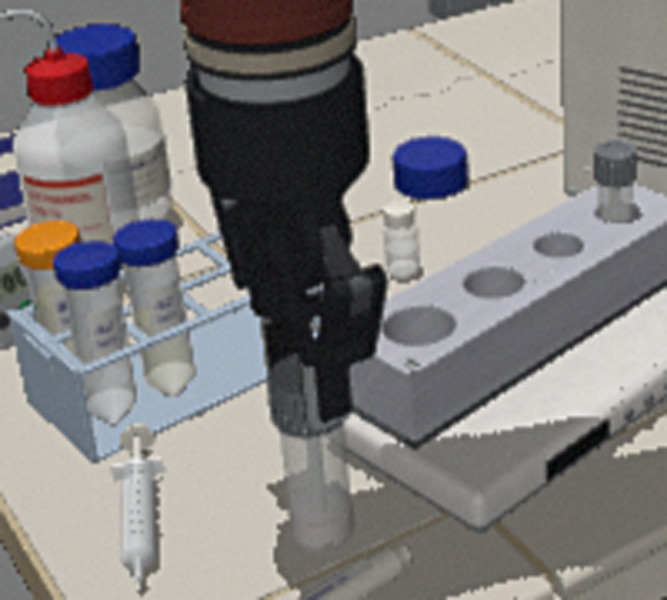

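Emit:
carry_out(
  increments=[
    [0,0,-0.6,0],
    [0,0,-1,0],
    [0,0,-1,0],
    [0,0,-1,0],
    [-0.8,0.3,0,0],
    [-0.8,0.3,0,0],
    [-0.8,0.3,0,0],
    [-0.8,0.3,0,0],
    [-0.8,0.3,0,0],
    [-0.8,0.3,0,0],
    [-0.8,0.28,0,0],
    [0,0,0,0],
    [0,0,0,0],
  ],
)

```text
time: 13.5
ee_pos: [0.4816, 0.2459, 0.143]
ee_rot: [-2.22, -2.221, -0.001]
force: [-0.5, 0.2, -0.8]
finger_gap: 0.403
grasp_force: 59.9
```

```bash
python3 - <<'E'
from h import *
s=get_state(); print({k:np.round(v,4) for k,v in s.items()})
I,D=read_camera('scene'); np.savez('s5.npz',I=I,D=D)
c=setup('scene'); print([np.round(pix(c,p),1) for p in([.4826,.2449,.074],[.4826,.2449,.09],[.4826,.2449,.166])])
save('s5.png',cv2.resize(I[195:315,220:340],(600,600),interpolation=cv2.INTER_CUBIC))
I,D=read_camera('top'); np.savez('t5.npz',I=I,D=D)
E
```

```text
{'time': np.float64(13.5), 'q': array([-0.0805,  0.5922, -0.6723,  1.8015,  0.4552,  0.9079, -0.956 ]), 'joint_vel': array([-0.0133,  0.0014, -0.0115, -0.0017,  0.0025, -0.0008,  0.0011]), 'joint_torque': array([ 7.97100e-01, -3.91731e+01, -5.88270e+00, -1.38060e+01,
        5.57000e-02,  4.13000e-02,  1.00000e-04]), 'ee_pos': array([0.4816, 0.2459, 0.143 ]), 'ee_rot': array([-2.2200e+00, -2.2214e+00, -9.0000e-04]), 'force': array([-0.4913,  0.2118, -0.7904]), 'torque': array([0.0114, 0.0084, 0.0228]), 'grasp_force': np.float64(59.9278), 'finger_gap': np.float64(0.403)}
[array([279. , 268.7]), array([278.7, 261.4]), array([277.4, 224.6])]
```

View pics/s5.png

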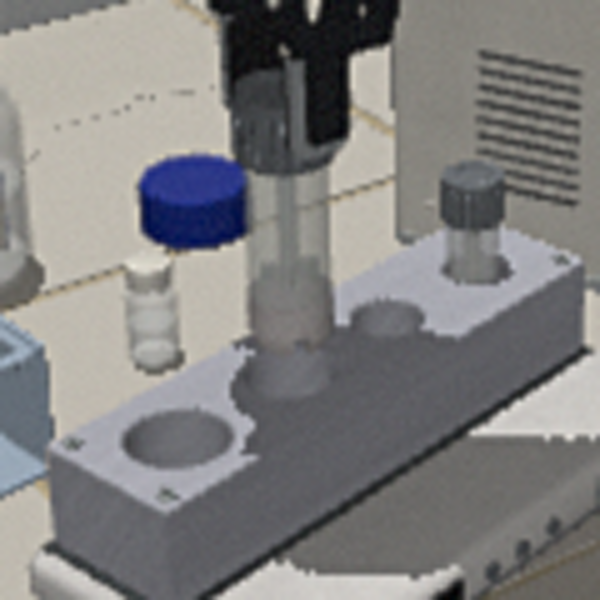

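```bash
python3 - <<'E'
from h import *
from scipy.optimize import least_squares
c=setup('scene'); Z=np.load('s5.npz'); P=cloud(c,Z['D'])
def fit(z0,z1,r):
    m=(P[...,2]>z0)&(P[...,2]<z1)&(abs(P[...,0]-.48)<.028)&(abs(P[...,1]-.247)<.028); q=P[m]
    a=least_squares(lambda p:np.hypot(q[:,0]-p[0],q[:,1]-p[1])-r,[.48,.25],loss='soft_l1',f_scale=.001); print(z0,len(q),a.x,np.median(abs(a.fun)))
for z in(.102,.115,.13,.145): fit(z,z+.012,.016)
fit(.105,.16,.016)
# wells in undisturbed scene image by ellipse, depth-independent
I=np.load('scene0.npz')['I']; g=cv2.cvtColor(I,cv2.COLOR_RGB2GRAY)
for x,y,R in((.4944,.1921,29),(.4826,.2449,34),(.4703,.3005,39)):
    u,v=pix(c,[x,y,.074]); r=16; u0,v0=int(u),int(v); k=8
    s=cv2.GaussianBlur(cv2.resize(g[v0-r:v0+r+1,u0-r:u0+r+1],None,fx=k,fy=k,interpolation=cv2.INTER_CUBIC),(0,0),3)
    top=np.percentile(s,75); mid=np.median(s[r*k-20:r*k+20,r*k-20:r*k+20])
    t=(s<(top+mid)/2).astype(np.uint8); n,l,st,ce=cv2.connectedComponentsWithStats(t); L=l[r*k+4,r*k+4]
    cc=max(cv2.findContours((l==L).astype(np.uint8),cv2.RETR_EXTERNAL,cv2.CHAIN_APPROX_NONE)[0],key=cv2.contourArea)
    h=cv2.convexHull(cc)[:,0]; pts=np.array([ray(c,(a+.5)/k-.5+u0-r,(b+.5)/k-.5+v0-r,.074)[:2] for a,b in h])
    print(R,cv2.fitEllipse((pts*1000).astype(np.float32)))
E
```

```text
0.102 104 [0.4819625 0.2471636] 0.0008123365491052789
0.115 96 [0.48236796 0.24701993] 0.0006403203276748454
0.13 101 [0.48256731 0.24669735] 0.000702403079718663
0.145 102 [0.48245396 0.24672151] 0.0006999905641870037
0.105 459 [0.48238809 0.2469314 ] 0.000711829502965295
29 ((494.4384460449219, 195.44667053222656), (29.201326370239258, 30.769481658935547), 119.41883850097656)
34 ((482.46405029296875, 248.0651092529297), (33.7849235534668, 35.49796676635742), 153.33116149902344)
39 ((470.1107482910156, 303.75067138671875), (38.977840423583984, 40.312564849853516), 152.33590698242188)
```

Emit:
carry_out(
  increments=[
    [0.044,0,0,0],
    [0,0,0.4,0],
    [0,0,0.4,0],
    [0,0,0.4,0],
    [0,0,0,0],
  ],
)

```text
time: 14.22
ee_pos: [0.4823, 0.2456, 0.1117]
ee_rot: [-2.222, -2.221, 0.002]
force: [0.9, 0.3, -1.2]
finger_gap: 0.41
grasp_force: 60.0
```

```bash
python3 - <<'E'
from h import *
s=get_state(); print(s['ee_pos'],s['ee_rot'],s['force'],s['torque'])
E
```

```text
[0.48228357 0.24561308 0.11170091] [-2.22192066e+00 -2.22057312e+00  1.53205309e-03] [ 0.94226314  0.29163686 -1.19346861] [ 0.05483948 -0.17684369  0.01992681]
```

Emit:
carry_out(
  increments=[
    [0,0,0.3,0],
    [0,0,0.3,0],
    [0,0,0,0],
  ],
)

```text
time: 14.6
ee_pos: [0.4823, 0.2458, 0.0972]
ee_rot: [-2.222, -2.221, 0.001]
force: [1.1, -0.2, -1.4]
finger_gap: 0.409
grasp_force: 60.1
```

Emit:
carry_out(
  increments=[
    [0,0,0.2,0],
    [0,0,0.1,0],
    [0,0,0,0],
    [0,0,0,0],
  ],
)

```text
time: 15.1
ee_pos: [0.4823, 0.2462, 0.0906]
ee_rot: [2.222, 2.221, 0.001]
force: [-0.1, 0.1, 3.4]
finger_gap: 0.41
grasp_force: 60.4
```

Emit:
carry_out(
  increments=[
    [0,0,0.12,0],
    [0,0,0,0],
    [0,0,0,0],
  ],
)

```text
time: 15.48
ee_pos: [0.4823, 0.2462, 0.0874]
ee_rot: [2.222, 2.221, 0.001]
force: [1.0, -1.4, 4.4]
finger_gap: 0.404
grasp_force: 60.4
```

Emit:
carry_out(
  increments=[
    [0,0,0,0.625],
    [0,0,0,0],
    [0,0,0,0],
  ],
)

```text
time: 15.85
ee_pos: [0.4824, 0.2461, 0.0874]
ee_rot: [2.315, 2.123, 0.001]
force: [0.2, -0.4, 3.8]
finger_gap: 0.409
grasp_force: 60.5
```

Emit:
carry_out(
  increments=[
    [0,0,0,0.625],
    [0,0,0,0],
    [0,0,0,0],
  ],
)

```text
time: 16.23
ee_pos: [0.4823, 0.2461, 0.0873]
ee_rot: [-2.405, -2.021, -0.0]
force: [0.3, -0.4, 4.0]
finger_gap: 0.407
grasp_force: 60.5
```

```bash
python3 - <<'E'
from h import *
s=get_state(); print(s['ee_pos'],s['ee_rot'],s['force'],s['torque'],s['q'][6])
E
```

```text
[0.48228956 0.2460663  0.08729361] [-2.40534654e+00 -2.02070546e+00 -4.19139527e-04] [ 0.28216108 -0.4002229   3.97728366] [ 0.01266406 -0.06304997 -0.0180969 ] -1.153349864980023
```

Emit:
carry_out(
  increments=[
    [0,0,0,0.625],
    [0,0,0,0],
    [0,0,0,0],
  ],
)

```text
time: 16.6
ee_pos: [0.4823, 0.246, 0.0873]
ee_rot: [-2.491, -1.914, -0.0]
force: [-0.3, 0.1, 4.4]
finger_gap: 0.407
grasp_force: 60.5
```

Emit:
carry_out(
  increments=[
    [0,0,0,0.625],
    [0,0,0,0],
    [0,0,0,0],
  ],
)

```text
time: 16.98
ee_pos: [0.4822, 0.246, 0.0873]
ee_rot: [-2.572, -1.804, -0.0]
force: [0.6, -0.3, 4.2]
finger_gap: 0.409
grasp_force: 60.5
```

Emit:
carry_out(
  increments=[
    [0,0,0,0.625],
    [0,0,0,0],
    [0,0,0,0],
  ],
)

```text
time: 17.35
ee_pos: [0.4822, 0.246, 0.0873]
ee_rot: [-2.648, -1.69, 0.0]
force: [0.4, -0.1, 4.1]
finger_gap: 0.403
grasp_force: 60.5
```

Emit:
carry_out(
  increments=[
    [0,0,0,0.625],
    [0,0,0,0],
    [0,0,0,0],
  ],
)

```text
time: 17.73
ee_pos: [0.4822, 0.246, 0.0872]
ee_rot: [-2.72, -1.573, 0.0]
force: [0.4, 0.5, 4.2]
finger_gap: 0.411
grasp_force: 60.5
```

Emit:
carry_out(
  increments=[
    [0,0,0,0.625],
    [0,0,0,0],
    [0,0,0,0],
  ],
)

```text
time: 18.1
ee_pos: [0.4822, 0.246, 0.0872]
ee_rot: [-2.786, -1.452, 0.0]
force: [0.1, -0.4, 3.9]
finger_gap: 0.41
grasp_force: 60.5
```

Emit:
carry_out(
  increments=[
    [0,0,0,0.625],
    [0,0,0,0],
    [0,0,0,0],
  ],
)

```text
time: 18.48
ee_pos: [0.4822, 0.246, 0.0872]
ee_rot: [-2.846, -1.329, 0.0]
force: [-0.4, -0.7, 3.7]
finger_gap: 0.412
grasp_force: 60.5
```

Emit:
carry_out(
  increments=[
    [0,0,0,0.625],
    [0,0,0,0],
    [0,0,0,0],
  ],
)

```text
time: 18.85
ee_pos: [0.4822, 0.246, 0.0872]
ee_rot: [-2.902, -1.204, 0.0]
force: [-0.9, 0.3, 4.1]
finger_gap: 0.408
grasp_force: 60.5
```

Emit:
carry_out(
  increments=[
    [0,0,0,0.625],
    [0,0,0,0],
    [0,0,0,0],
  ],
)

```text
time: 19.23
ee_pos: [0.4822, 0.246, 0.0873]
ee_rot: [-2.951, -1.076, 0.0]
force: [-0.0, 0.0, 5.5]
finger_gap: 0.411
grasp_force: 60.5
```

Emit:
carry_out(
  increments=[
    [0,0,0,0.625],
    [0,0,0,0],
    [0,0,0,0],
  ],
)

```text
time: 19.6
ee_pos: [0.482, 0.2463, 0.0872]
ee_rot: [-2.995, -0.947, 0.0]
force: [0.5, 0.9, 4.0]
finger_gap: 0.408
grasp_force: 60.5
```

Emit:
carry_out(
  increments=[
    [0,0,0,0.625],
    [0,0,0,0],
    [0,0,0,0],
  ],
)

```text
time: 19.98
ee_pos: [0.4819, 0.2454, 0.0866]
ee_rot: [3.034, 0.815, -0.002]
force: [0.6, 0.1, -0.9]
finger_gap: 0.411
grasp_force: 60.1
```

Emit:
carry_out(
  increments=[
    [0,0,0.05,0],
    [0,0,0,0],
    [0,0,0,0],
  ],
)

```text
time: 20.35
ee_pos: [0.4821, 0.2457, 0.0859]
ee_rot: [3.034, 0.813, -0.001]
force: [-0.4, -0.3, -1.3]
finger_gap: 0.402
grasp_force: 60.2
```

```bash
python3 - <<'E'
from h import *
s=get_state(); print(s['ee_pos'],s['ee_rot'],s['force'],s['torque'],s['q'][6])
E
```

```text
[0.4820911  0.24567577 0.08585136] [ 3.03433161e+00  8.12643590e-01 -8.09001921e-04] [-0.39079294 -0.30336808 -1.25081586] [0.05351259 0.01315008 0.0197176 ] -1.8312479751860515
```

Emit:
carry_out(
  increments=[
    [0,0,0.04,0],
    [0,0,0,0],
    [0,0,0,0],
  ],
)

```text
time: 20.72
ee_pos: [0.4826, 0.246, 0.0855]
ee_rot: [3.035, 0.813, 0.001]
force: [-1.1, -0.8, 4.7]
finger_gap: 0.408
grasp_force: 60.5
```

Emit:
carry_out(
  increments=[
    [0,0,0,0],
    [0,0,0,0],
    [0,0,0,0],
    [0,0,0,0],
    [0,0,0,0],
    [0,0,0,0],
  ],
  gripper=0.1,
)

```text
time: 21.48
ee_pos: [0.4822, 0.246, 0.085]
ee_rot: [-3.035, -0.812, 0.0]
force: [0.9, 0.1, -0.6]
finger_gap: 0.901
grasp_force: 0.0
```

Emit:
carry_out(
  increments=[
    [0,0,-0.3,0],
    [0,0,-0.6,0],
    [0,0,-1,0],
    [0,0,-1,0],
    [0,0,-1,0],
    [0,0,-1,0],
    [0,0,-1,0],
    [0,0,0,0],
    [0,0,0,0],
  ],
)

```text
time: 22.6
ee_pos: [0.4818, 0.2456, 0.2324]
ee_rot: [3.034, 0.812, -0.001]
force: [1.0, -0.8, 0.4]
finger_gap: 0.902
grasp_force: 0.0
```

```bash
python3 - <<'E'
from h import *
from scipy.optimize import least_squares
print(get_state()['ee_pos'],get_state()['time'])
I,D=read_camera('scene'); c=setup('scene'); P=cloud(c,D)
m=(abs(P[...,0]-.4825)<.035)&(abs(P[...,1]-.248)<.035)&(P[...,2]>.1)&(P[...,2]<.17); q=P[m]
print('top z',np.percentile(q[:,2],[50,95,99]))
for a,b,r in((.11,.12,.0185),(.12,.13,.0185)):
    w=q[(q[:,2]>a)&(q[:,2]<b)]; print(least_squares(lambda p:np.hypot(w[:,0]-p[0],w[:,1]-p[1])-r,[.48,.25],loss='soft_l1',f_scale=.001).x)
save('s6.png',cv2.resize(I[185:335,190:340],(600,600),interpolation=cv2.INTER_CUBIC))
I,D=read_camera('top'); P=cloud(setup('top'),D)
m=(abs(P[...,0]-.4825)<.022)&(abs(P[...,1]-.246)<.022)&(P[...,2]>.1)&(P[...,2]<.16); print('top cam z',m.sum(),np.median(P[m],0) if m.any() else '')
E
```

```text
[0.48180521 0.24563427 0.23235559] 22.6
top z [0.12635808 0.13448357 0.13483102]
[0.48361737 0.24700475]
[0.48375468 0.24703013]
top cam z 0
```

View pics/s6.png

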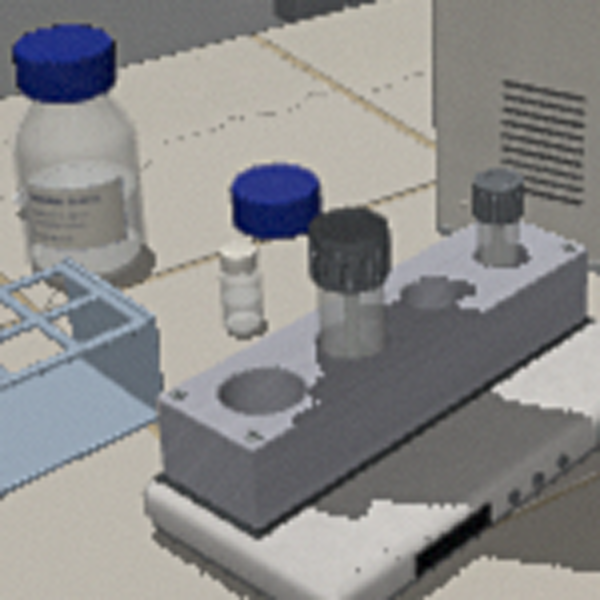

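The tube stands upright in the third well. Its cap top is at 0.1345 m, where 0.134 m means home and 0.141 m means risen. The arm is clear of everything.

```bash
python3 -c "from bench import *; print(close_job())"
```

```text
the job is handed in; nothing more can be done
None
```

The tube is in well 3 (34 mm bore), engaged on the blade after about 60° of turning, and fully home and upright on release; the job is handed in.

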